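# Take the joint clip off the glass line

## Task

The distillation is finished, the still head is already off, and the rest of the glass line is to be taken apart. Pull the black plastic joint clip off the level glass joint between the cold trap and the receiving adapter, and lay it in the shallow metal tray with the spare clips. Do not knock or lean on the glassware, and leave the other things on the bench where they stand.

Things in the scene. Friction and masses are not known exactly. Their poses are not given: they have to be found in the camera images.
- clip: the black plastic joint clip to take off, about 22 g, 44 mm across. Two C-shaped plates (4 mm thick, 13 mm apart) straddle the rim of the level joint, their arms open downwards. Origin on the joint's axis, midway between the plates; y along the joint's axis, z up through the back. In z it reaches from 15 mm below the origin (arm lips) to 46 mm above (top of its grip fin)
- clip_grip (a point): where to grip the solid fin on the clip's back: 40 mm above the clip's origin, 6 mm below the fin's top. Fin 24 mm long in the clip's x, 15 mm thick in y; beside it in y, fingertips meet the plates or glass 20 mm below here. The arms are springy: pulled straight up, the clip holds with a peak of 10 to 16 N as they spread over the tube, and is free after 23 mm
- glassline: the fixed glass set-up: cold trap, level joint, receiving adapter (with an empty side socket) on a round flask on a 100 x 100 mm lab jack, retort stand. Origin on the bench under the level joint, y along the joint's axis from trap to adapter, z up; the axis lies 220 mm above the bench. Two more clips on upright joints lower down are part of it and stay
- joint_seat (a point): point on the axis of the level joint where the clip's origin lies while snapped on, 220 mm above the bench. The glass there: socket tube 32 mm in diameter on the -y side, rim 37 mm in diameter, tube 25 mm in diameter on the +y side; the highest glass under the fin is 18.5 mm above this point
- trap_top (a point): centre of the top of the cold trap (72 mm in diameter), 305 mm above the bench, 135 mm from the clip in the glass line's -y. The stand's upright rod (12 mm in diameter, 462 mm tall) stands 110 mm from here in the glass line's +x
- cap_top (a point): centre of the top of the adapter's black valve cap (32 mm in diameter), 288 mm above the bench, 125 mm from the clip in the glass line's +y
- tray: shallow open metal tray, outside 120 mm in x, 180 mm in y, 25 mm high, walls and floor 3 mm thick; fixed to the bench. Origin at the centre of its underside, z up
- spare0: a spare clip of the same shape lying on its side in the tray near its -y end: 61 mm long in x, 44 mm in y, 17 mm high as it lies; origin in the middle of its underside, its fin towards its +x. It may be nudged, but stays in the tray
- spare1: a second spare clip, lying likewise near the tray's +y end
- gauge: blue hand-held vacuum gauge lying on its back, 85 x 150 x 38 mm, with a 22 mm brass stub at its +y end; origin at the centre of its underside. Leave alone
- beaker: small glass beaker, 52 mm in diameter, 70 mm high; origin at the centre of its underside. Leave alone
- stopper: ground-glass stopper standing on its 38 mm head, 52 mm high; origin at the centre of its underside. Leave alone
- grease_jar: small amber jar with a white lid, 56 mm in diameter, 55 mm high; origin at the centre of its underside. Leave alone
- spare_ring: black rubber flask ring, 90 mm in diameter, 22 mm high; origin at the centre of its underside. Leave alone
- spatula: slim steel lab spatula lying on the bench, 215 mm long in x, 9 mm wide; origin under its shaft. Leave alone

How it is judged:
By the outcome, as a careful person would: the job done as asked, in the order asked, and still so for the second after the job is handed in, with the robot touching nothing.
It also fails if it takes over 48 s, if anything falls off the work surface, if the arm or the gripper's body presses on something with over 40 N, if the wrist force passes 120 N, or if a joint passes its speed limit or range.

## Robot

A 6-joint arm with a two-finger parallel gripper is mounted at the origin on the work surface. World frame = base frame: x ahead of the robot, y to its left, z up, the work surface at z = 0. Lengths are in m, angles in rad, forces in N, time in s.
With the tool pointing down it reaches from about 0.35 to 0.775 m from the base axis. Payload 5.5 kg.
Tool frame: the origin (TCP) lies on the centre line of the jaws, within the pads' length; the fingertips stand 11 mm ahead of it and the grasp point (between the pads) lies 8 mm behind it (env.tip_extent is the distance from the TCP to the fingertips, in m); z points along the fingers, y is the line along which they close (so a half turn about z gives the same grasp; the last joint's range is limited). The gripper opens to 85 mm and grips with 20 to 120 N. Pads are 22 mm wide; open, the fingers measure 114 mm over their backs; the gripper's body (76 mm by 85 mm) begins 54 mm behind the grasp point. The pads swing forward as they close: fully open they stand 13 mm farther back than shut.
Start: joints at [1.153, 0.313, 0.046, 1.304, 0, 1.431], TCP at [0.158, 0.553, 0.242] pointing down, gripper open.
Joint ranges: [-2.76, 2.76], [-0.86, 1.69], [-1.03, 1.26], [-2.2, 2.34], [-1.47, 1.5], [-3.14, 3.14]. Speed limits (rad/s): [2.57, 2.57, 3.14, 3.14, 3.14, 3.14].

## Interface

Orientations are given as a unit quaternion [w, x, y, z].
In Python, from workcell import env gives the robot as it stands.
- The arm moves only by the shell command python3 -m jog 'ROWS' [FORCE]. ROWS is JSON, a list of rows, each a list of 5 numbers: the gripper's target within -1 to 1 (shut at 1, half-way at 0, fully open at -1), then the shift along the tool's x, y, z in m, then the turn about the tool's z in degrees. In form: [[fingers, tx, ty, tz, turn], ...]. A call has 1 to 5 rows; each row shifts and turns the commanded pose from where the row before left it, along the tool's axes as they then stand; what a row does not reach is not made up. A row lasts 1/12 s, in which the tool goes at most 41.7 mm and 7.16 degrees, less where a joint would pass 70% of its speed; a pose out of reach is approached as far as the arm can. A call is refused whole if a number of a shift passes 0.0417 or a number of a turn 7.16, either way. A call with a gripper value outside its range is refused whole. The fingers move at their own pace and stop on an object; FORCE is the grip in N (left out, the last holds). Time passes only in rows, so rows that do not move let the fingers close. It gives the time, the measured TCP pose, the force, the opening and the grip force at its end, in the units of the state.
- env.get_state(): the state, without advancing time (a new reading comes with each control period).
- env.read_camera(name): name is "scene" or "top"; returns a dict with "img" (400x640x3 uint8, red, green, blue), "fov_y" (degrees; the focal length in pixels is half the picture's height over the tangent of half this angle, whatever the lens; pixels are square), "cx", "cy" (the principal point, pixels), "T" (4x4, takes a point from camera to world coordinates). Camera axes: x right, y up, looking along -z (the intrinsics and any distortion apply to the point x, -y, -z); pixel columns grow to the right and rows downward; lengths in m; the calibration is good to about 2 mm. A picture is of the moment at which its call begins. There is no depth.
- env.hand_in(): hands the job in; it is judged then, once.
The state is a dict: "clock": time; "joint_pos": joint angles; "qvel": joint speeds; "tau": joint torques, N m; "tcp_pos": TCP position; "orientation": TCP orientation; "wrist_force": force on the tool from outside, world axes, zero at the start; "ft_torque": the same for the moment, N m; "finger_gap": finger opening in m; "grip_force": force on a finger pad.
Only numpy, scipy, OpenCV 4.12 (cv2) and the standard library are available. Lean on these libraries where they do the work, as an engineer would, in place of code of your own. Each camera call takes 0.05 s, during which the arm holds its last target. There are 200 camera calls.

## Working session

There is one attempt and no reset: what is moved stays moved. The work goes in short steps, Python scripts to look and compute and a shell command to move; the robot and the scene stay as the last step left them, time stands still between calls to the robot, and variables do not carry over. Pictures are saved under pics/ and viewed, at most 10 in all, crops included, and the job is handed in when it is done.

```bash
mkdir -p pics; ls; cat > h.py <<'E'
import numpy as np, cv2
from workcell import env
def snap(n,fn):
    c=env.read_camera(n); cv2.imwrite(fn,c['img'][:,:,::-1]); np.savez(fn.replace('.png','.npz'),**c); return c
def ld(fn): return dict(np.load(fn))
def ray(c,u,v):
    f=200/np.tan(np.radians(float(c['fov_y']))/2)
    d=np.array([(u-c['cx'])/f,-(v-c['cy'])/f,-1]); T=c['T']; d=T[:3,:3]@d
    return T[:3,3],d/np.linalg.norm(d)
def plane(c,u,v,z):
    o,d=ray(c,u,v); return o+d*(z-o[2])/d[2]
def proj(c,p):
    f=200/np.tan(np.radians(float(c['fov_y']))/2); T=c['T']
    q=T[:3,:3].T@(np.array(p)-T[:3,3]); return c['cx']+f*q[0]/-q[2], c['cy']-f*q[1]/-q[2]
def tri(a,ua,b,ub):
    o1,d1=ray(a,*ua);o2,d2=ray(b,*ub)
    s=np.linalg.lstsq(np.c_[d1,-d2],o2-o1,rcond=None)[0]
    p,q=o1+s[0]*d1,o2+s[1]*d2; return (p+q)/2,np.linalg.norm(p-q)
E
python3 - <<'E'
from h import *
for n in('scene','top'):
    c=snap(n,f'pics/{n}0.png'); print({k:(v if k!='img' else v.shape) for k,v in c.items()})
print(env.get_state())
E
```

```text
pics
{'img': (400, 640, 3), 'fov_y': 51.14276519324246, 'cx': 319.29482595830564, 'cy': 200.06576213763825, 'T': array([[ 0.3912389 , -0.76837851,  0.50648453,  0.99764207],
       [ 0.92028368,  0.32855263, -0.21244084, -0.20980456],
       [-0.00317185,  0.54922457,  0.83566878,  1.06443296],
       [ 0.        ,  0.        ,  0.        ,  1.        ]])}
{'img': (400, 640, 3), 'fov_y': 50.293392786011665, 'cx': 321.93565929365144, 'cy': 198.69176491338663, 'T': array([[ 0.02717603,  0.99730189, -0.06819389,  0.41047509],
       [-0.99938892,  0.02560594, -0.02379351, -0.0064332 ],
       [-0.02198314,  0.06879883,  0.99738832,  1.53386155],
       [ 0.        ,  0.        ,  0.        ,  1.        ]])}
{'clock': 0.1, 'joint_pos': array([1.15336482e+00, 3.13965668e-01, 4.50966953e-02, 1.30360207e+00,
       7.29688873e-06, 1.43119512e+00]), 'qvel': array([ 0.00053199, -0.00358104,  0.0027422 , -0.00046613,  0.00188227,
       -0.00154621]), 'tau': array([ 4.00610967e-03, -4.81723166e+01,  2.99244386e+01,  1.27477982e-02,
       -3.27274915e-05,  2.14234808e-05]), 'tcp_pos': array([0.15753472, 0.55254608, 0.24147674]), 'orientation': array([-2.33722051e-04,  1.38468751e-01,  9.90366449e-01, -8.04086138e-04]), 'wrist_force': array([ 0.4026555 , -0.07173066, -0.4274014 ]), 'ft_torque': array([0.02144427, 0.01894477, 0.02599193]), 'grip_force': 0.0, 'finger_gap': 0.08542197541087765}
```

View pics/scene0.png

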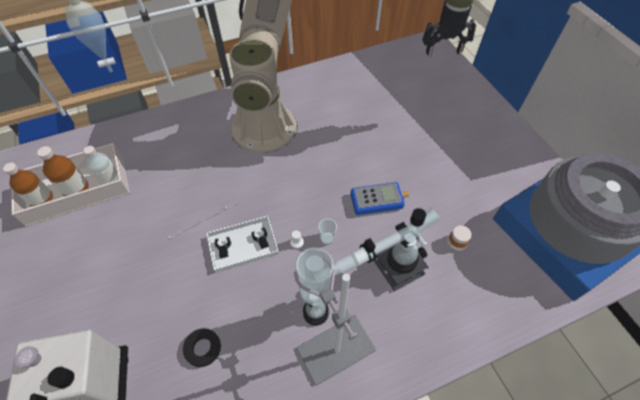

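View pics/top0.png

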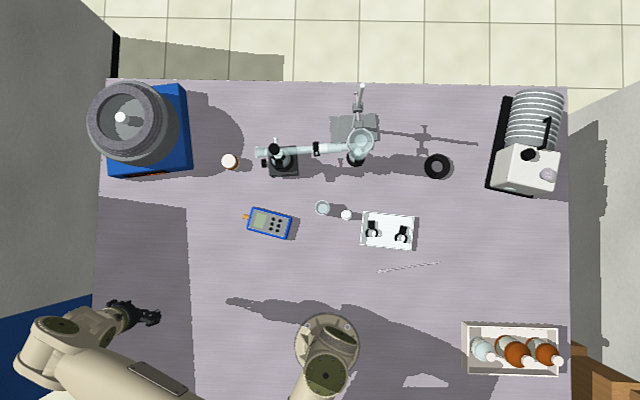

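The scene view shows the clip at about (368,250), the tray at (242,243), the trap at (315,265) and the cap at (418,217). In the top view the clip is near (317,149), the tray at (389,230), the trap at (360,141) and the cap near (262,153). I'll take enlarged crops of both views.

```bash
python3 - <<'E'
from h import *
a=ld('pics/scene0.npz')['img'][190:310,200:450,::-1]; b=ld('pics/top0.npz')['img'][80:250,240:430,::-1]
cv2.imwrite('pics/c1.png',cv2.resize(a[:, :],None,fx=3.2,fy=3.2,interpolation=cv2.INTER_CUBIC))
cv2.imwrite('pics/c2.png',cv2.resize(b,None,fx=3.5,fy=3.5,interpolation=cv2.INTER_CUBIC))
s=ld('pics/scene0.npz');t=ld('pics/top0.npz')
for n,us,ut in [('clip',(368,250),(317,149)),('cap',(418,217),(262,153)),('trap',(315,264),(360,141))]: print(n,tri(s,us,t,ut))
print(plane(s,242,243,.012),plane(t,389,230,.012))
E
```

```text
clip (array([0.65472391, 0.04696248, 0.22950859]), np.float64(0.006195069061985202))
cap (array([0.63090231, 0.20380804, 0.2337123 ]), np.float64(0.021922997988694827))
trap (array([ 0.66830423, -0.08301625,  0.29458097]), np.float64(0.0022539531108005002))
[ 0.40749121 -0.19976623  0.012     ] [ 0.40924213 -0.21128602  0.012     ]
```

View pics/c1.png

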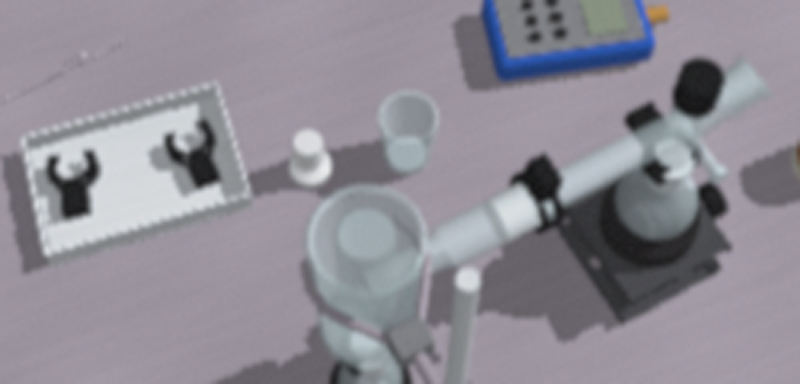

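View pics/c2.png

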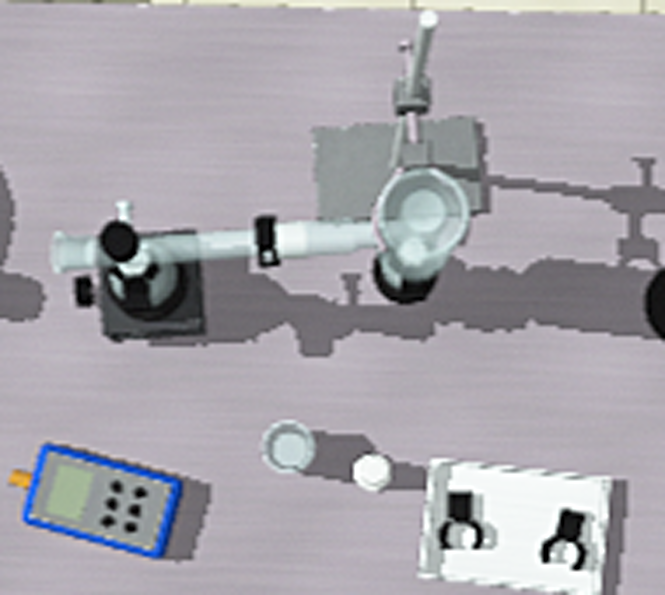

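The crops show:
- **Scene view:** clip fin top at about (369.7,242.5), cap top at (419.5,213.7), trap rim centre at (315,266).
- **Top view:** clip at about (316,148.6), cap at (274.3,149), trap at (361,140.6).
- **Tray:** it has a free gap between the two spares.

Next I'll refine these with masks.

```bash
python3 - <<'E'
from h import *
s=ld('pics/scene0.npz');t=ld('pics/top0.npz')
for nm,c,(x0,y0,x1,y1) in [('sc',s,(355,230,385,268)),('tp',t,(305,135,330,165)),('capS',s,(405,205,430,230)),('sp0',t,(360,215,420,245)),('spS',s,(210,225,275,262))]:
    g=c['img'][y0:y1,x0:x1].max(2); m=(g<75).astype(np.uint8)
    n,l,st,ce=cv2.connectedComponentsWithStats(m)
    for i in range(1,n):
        if st[i,4]>15:
            r=cv2.minAreaRect(np.argwhere(l==i)[:,::-1].astype(np.float32))
            print(nm,st[i,:2]+[x0,y0],st[i,2:],(ce[i]+[x0,y0]).round(1),np.round(np.array(r[0])+[x0,y0],1),np.round(r[1],1),round(r[2]))
g=s['img'][236:264,360:380].max(2);print('scene 236,360');print(g)
g=t['img'][139:160,309:324].max(2);print('top 139,309');print(g)
for n,us,ut in [('cap',(419.5,213.7),(274.3,148.9)),('trap',(315.0,266),(361.1,140.6)),('fin',(369.7,243),(316,147.5))]: print(n,tri(s,us,t,ut))
# tray corners
m=(t['img'][200:260,350:430].min(2)>200).astype(np.uint8)
k,_=cv2.findContours(m,0,2); k=max(k,key=cv2.contourArea); r=cv2.minAreaRect(k); print('tray',np.array(r[0])+[350,200],r[1],r[2],plane(t,r[0][0]+350,r[0][1]+200,.02))
E
```

```text
sc [360 239] [ 25  29 282] [374.2 253.7] [373.6 254.8] [31.9 18.2] 43
tp [313 142] [ 7 14 61] [315.5 148. ] [315.8 148.6] [13.4  5.6] 85
capS [411 209] [ 15  17 197] [417.7 216.9] [417.7 216.9] [12.6 17.1] 18
sp0 [368 221] [10 16 69] [372.1 226.1] [372.3 228.4] [16.7  7.5] 73
sp0 [395 226] [12 17 82] [401.5 232.7] [400.5 234. ] [16. 11.] 90
spS [252 228] [ 16  20 124] [261.5 239.3] [261.1 238.6] [17.6 14.4] 66
spS [215 238] [ 15  20 120] [222.7 248.8] [222.9 247.7] [17.6 14.3] 80
scene 236,360
[[164 165 164 165 164 164 165 164 164 162 160 164 163 163 163 162 162 163
  164 164]
 [164 164 164 164 163 163 162 160 153 141 142 157 162 163 163 164 163 163
  163 164]
 [164 163 162 163 162 156 147 136 121  98 105 141 159 164 163 164 163 163
  162 161]
 [162 163 163 163 155 134 108  89  69  52  69 108 143 161 163 162 161 161
  160 160]
 [163 162 161 157 134  95  64  47  39  34  44  74 119 154 162 161 160 161
  160 164]
 [161 162 160 146 107  61  36  34  33  37  36  50  93 137 158 161 161 164
  170 176]
 [160 156 151 126  77  34  27  35  36  37  34  41  66 108 141 162 170 174
  182 188]
 [150 
[... 2800 characters left out ...]
 [110 103 159 195 143  40  12  30  14   0  35 147 188 180 181]
 [112 105 159 190 184 123  96 121 155 178 173 179 182 178 176]
 [107 107 165 198 195 188 187 185 186 188 185 181 179 178 178]
 [114 112 118 125 125 125 120 165 187 180 179 179 178 177 178]
 [113 114 112 110 110 107 107 115 168 190 184 181 179 181 179]]
cap (array([0.64239721, 0.172197  , 0.2845522 ]), np.float64(0.007394780920308584))
trap (array([ 0.67061487, -0.08530484,  0.29151813]), np.float64(0.004623039570375902))
fin (array([0.65355137, 0.04874131, 0.25955711]), np.float64(0.005739255342808595))
tray [389.66854095 230.73033905] (45.745391845703125, 34.889747619628906) 5.44033145904541 [ 0.40674047 -0.21260409  0.02      ]
```

```bash
python3 - <<'E'
from h import *
s=ld('pics/scene0.npz');t=ld('pics/top0.npz')
P={n:(plane(s,*us,z),plane(t,*ut,z)) for n,us,ut,z in [('cap',(419.5,213.7),(274.3,148.9),.288),('trap',(315.0,266),(361.1,140.6),.305),('fin',(369.7,242.5),(315.3,145.4),.266)]}
for n in P: print(n,P[n][0].round(4),P[n][1].round(4))
ct=P['cap'][1]-P['trap'][1]; a=np.arctan2(ct[1],ct[0]); print('axis from top deg',np.degrees(a),np.hypot(*ct[:2]))
ct=P['cap'][0]-P['trap'][0]; print('scene',np.degrees(np.arctan2(ct[1],ct[0])),np.hypot(*ct[:2]))
f=P['fin'][1]; y=np.array([np.cos(a),np.sin(a),0]);x=np.array([y[1],-y[0],0])
for n,c in (('s',s),('t',t)):
  for dz in (0,-.027):
    print(n,dz,[tuple(np.round(proj(c,f+i*.012*x+j*.0075*y+[0,0,dz]),1)) for i,j in((1,1),(1,-1),(-1,-1),(-1,1))])
# plates outline in scene: edges at origin height
E
```

```text
cap [0.6454 0.174  0.288 ] [0.6399 0.1684 0.288 ]
trap [ 0.6771 -0.0853  0.305 ] [ 0.667  -0.0866  0.305 ]
fin [0.6563 0.0499 0.266 ] [0.6574 0.0482 0.266 ]
axis from top deg 96.07440910634587 0.2564793258412951
scene 96.97156325396988 0.2613043522369205
s 0 [(np.float64(375.2), np.float64(246.1)), (np.float64(369.3), np.float64(249.2)), (np.float64(363.2), np.float64(240.4)), (np.float64(369.1), np.float64(237.4))]
s -0.027 [(np.float64(373.9), np.float64(251.7)), (np.float64(368.1), np.float64(254.8)), (np.float64(362.2), np.float64(246.1)), (np.float64(367.9), np.float64(243.2))]
t 0 [(np.float64(312.5), np.float64(141.7)), (np.float64(317.5), np.float64(141.3)), (np.float64(318.1), np.float64(149.1)), (np.float64(313.1), np.float64(149.5))]
t -0.027 [(np.float64(312.9), np.float64(143.5)), (np.float64(317.8), np.float64(143.1)), (np.float64(318.4), np.float64(150.8)), (np.float64(313.5), np.float64(151.2))]
```

The fin top is at about (0.657, 0.0487, 0.266) and both views agree to about 2 mm. The joint axis lies at about 96.5°. I'll raise the tool, turn it and travel to above the clip.

```bash

python3 -m jog '[[-1,0,0,-0.04,-5.6],[-1,0,0,-0.04,-5.6],[-1,0,0,-0.04,-5.6],[-1,0,0,0,-5.6],[-1,0,0,0,0]]' 60 >/dev/null
python3 -m jog '[[-1,-0.0244,-0.031,0,0],[-1,-0.0244,-0.031,0,0],[-1,-0.0244,-0.031,0,0],[-1,-0.0244,-0.031,0,0],[-1,-0.0244,-0.031,0,0]]'
python3 -m jog '[[-1,-0.0244,-0.031,0,0],[-1,-0.0244,-0.031,0,0],[-1,-0.0244,-0.031,0,0],[-1,-0.0244,-0.031,0,0],[-1,-0.0244,-0.031,0,0]]' >/dev/null
python3 -m jog '[[-1,-0.0244,-0.031,0,0],[-1,-0.0244,-0.031,0,0],[-1,-0.0244,-0.031,0,0],[-1,-0.0244,-0.031,0,0],[-1,0,0,0,0]]'
```

```text
clock: 0.93
tcp_pos: [0.2967, 0.4109, 0.3604]
orientation: [-0.001, -0.055, 0.998, -0.001]
wrist_force: [2.1, 1.0, 0.9]
finger_gap: 0.0855
grip_force: 0.0
clock: 1.77
tcp_pos: [0.5498, 0.1552, 0.3586]
orientation: [-0.002, -0.052, 0.999, -0.001]
wrist_force: [-0.5, -0.0, -0.5]
finger_gap: 0.0851
grip_force: 0.0
```

```bash

python3 -m jog '[[-1,-0.0237,-0.0293,0,-0.5],[-1,-0.0237,-0.0293,0,0],[-1,-0.0237,-0.0293,0,0],[-1,-0.0237,-0.0293,0,0],[-1,0,0,0,0]]' >/dev/null
python3 -m jog '[[-1,0,0,0.03,0],[-1,0,0,0.02,0],[-1,0,0,0,0],[-1,0,0,0,0]]'
python3 - <<'E'
from h import *
s=snap('scene','pics/s1.png');t=snap('top','pics/t1.png')
p=env.get_state()['tcp_pos'];print(p)
print(proj(s,p),proj(t,p))
a=s['img'][170:300,300:440,::-1];b=t['img'][90:200,250:390,::-1]
a=cv2.resize(a,(560,520));b=cv2.resize(b,(560,440))
cv2.imwrite('pics/c3.png',a)
E
```

```text
clock: 2.52
tcp_pos: [0.6527, 0.0556, 0.3098]
orientation: [-0.003, -0.06, 0.998, 0.0]
wrist_force: [0.7, 0.5, 0.7]
finger_gap: 0.0854
grip_force: 0.0
[0.6541242  0.0556503  0.31316795]
(np.float64(373.9786726762533), np.float64(229.99189262312257)) (np.float64(312.0776450590332), np.float64(143.31513455497594))
```

View pics/c3.png

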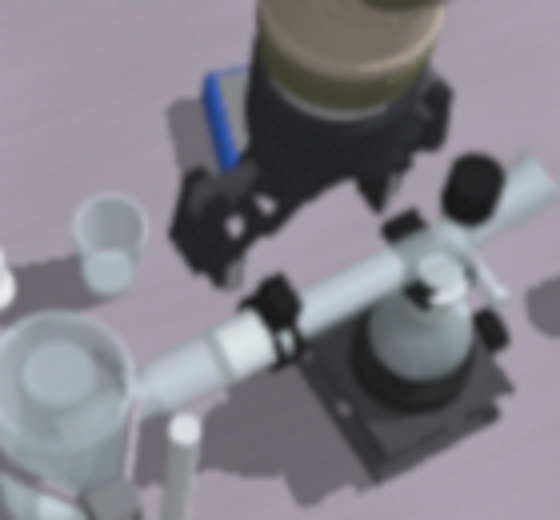

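The fingertips are at about (358,241) and (395,222) in the scene view, straddling the fin at (369,242) and still above it. A small correction is needed.

```bash

python3 -m jog '[[-1,-0.0022,-0.0072,0,0.3],[-1,0,0,0,0],[-1,0,0,0,0]]' >/dev/null
cat > avg.py <<'E'
from h import *
L=[];F=[]
for i in range(6):
    env.read_camera('top'); s=env.get_state(); L.append(np.r_[s['tcp_pos'],np.degrees(2*np.arctan2(-s['orientation'][1],s['orientation'][2]))+90]); F.append(s['wrist_force'])
L=np.array(L);print(L.mean(0).round(4),L.std(0).round(4),np.mean(F,0).round(2),s['finger_gap'],s['grip_force'],s['clock'])
E
python3 avg.py
```

```text
[6.57500e-01 4.84000e-02 3.12800e-01 9.66711e+01] [0.0001 0.0001 0.0003 0.0125] [ 0.07 -0.07 -0.29] 0.0850575668415842 0.0 3.1667
```

```bash

python3 -m jog '[[-1,0,0,0.025,0],[-1,0,0,0.02,0],[-1,0,0,0.01,0],[0,0,0,0,0],[0.3,0,0,0,0]]' 40 >/dev/null
python3 -m jog '[[0.3,0,0,0,0],[0.3,0,0,0,0],[0.3,0,0,0,0],[0.3,0,0,0,0]]'
python3 avg.py
python3 - <<'E'
from h import *
s=snap('scene','pics/s2.png')
cv2.imwrite('pics/c4.png',cv2.resize(s['img'][200:280,320:420,::-1],(700,560),interpolation=cv2.INTER_CUBIC))
E
```

```text
clock: 3.92
tcp_pos: [0.6577, 0.0484, 0.2583]
orientation: [0.001, -0.058, 0.998, -0.0]
wrist_force: [-0.5, 1.6, 0.7]
finger_gap: 0.0298
grip_force: 0.0
[6.57400e-01 4.84000e-02 2.57600e-01 9.66825e+01] [0.0001 0.     0.0002 0.0014] [-0.02  0.06  0.19] 0.029901107267566486 0.0 4.2167
```

View pics/c4.png

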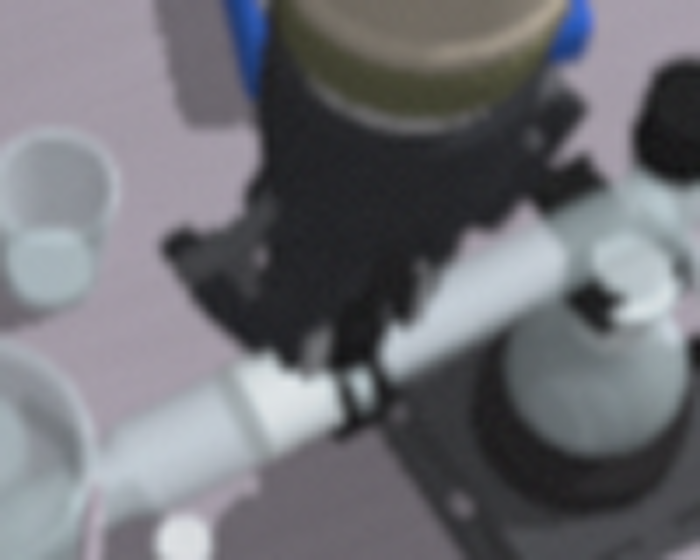

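The fin at crop (355,325) stands between the two fingertips at crop (312,350) and (410,290), with nothing touching. I'll close stepwise and watch the force.

```bash

python3 -m jog '[[0.5,0,0,0,0],[0.52,0,0,0,0],[0.52,0,0,0,0],[0.52,0,0,0,0]]' 25; python3 avg.py
python3 -m jog '[[0.58,0,0,0,0],[0.58,0,0,0,0],[0.58,0,0,0,0]]' 25; python3 avg.py
```

```text
clock: 4.6
tcp_pos: [0.6573, 0.0484, 0.2573]
orientation: [-0.0, -0.058, 0.998, 0.0]
wrist_force: [-0.1, 0.2, -0.4]
finger_gap: 0.0203
grip_force: 0.0
[6.57300e-01 4.84000e-02 2.57300e-01 9.66847e+01] [0.    0.    0.    0.001] [0.17 0.25 0.19] 0.020623791741397283 0.0 4.9
clock: 5.15
tcp_pos: [0.6573, 0.0484, 0.2573]
orientation: [0.0, -0.058, 0.998, 0.0]
wrist_force: [-1.5, -0.6, 0.6]
finger_gap: 0.0179
grip_force: 0.0
[6.57300e-01 4.84000e-02 2.57300e-01 9.66821e+01] [0.    0.    0.    0.001] [-0.1  -0.   -0.31] 0.017945094587301914 0.0 5.45
```

```bash

python3 -m jog '[[0.62,0,0,0,0],[0.62,0,0,0,0],[0.62,0,0,0,0]]' 25;python3 avg.py; python3 -m jog '[[0.66,0,0,0,0],[0.66,0,0,0,0],[0.66,0,0,0,0]]' 25; python3 avg.py
```

```text
clock: 5.7
tcp_pos: [0.6573, 0.0484, 0.2573]
orientation: [0.0, -0.058, 0.998, 0.0]
wrist_force: [-0.9, 0.1, -0.4]
finger_gap: 0.0163
grip_force: 0.0
[6.5730e-01 4.8400e-02 2.5730e-01 9.6684e+01] [0.     0.     0.     0.0012] [-0.19  0.02 -0.08] 0.016208944217274788 0.03191429190337658 6.0
clock: 6.25
tcp_pos: [0.6573, 0.0484, 0.2573]
orientation: [0.0, -0.058, 0.998, 0.0]
wrist_force: [-0.0, 0.4, 1.5]
finger_gap: 0.0149
grip_force: 11.1
[6.57300e-01 4.84000e-02 2.57300e-01 9.66833e+01] [0.    0.    0.    0.001] [-0.16 -0.25  0.39] 0.01503085297571879 11.080097258090973 6.55
```

The grip is centred with almost no side force. Now I'll grip firmly and pull straight up in small steps.

```bash

python3 -m jog '[[1,0,0,0,0],[1,0,0,0,0],[1,0,0,0,0],[1,0,0,-0.002,0],[1,0,0,-0.002,0]]' 70
python3 -m jog '[[1,0,0,-0.002,0],[1,0,0,-0.002,0],[1,0,0,-0.003,0],[1,0,0,-0.003,0]]'
python3 -m jog '[[1,0,0,-0.003,0],[1,0,0,-0.003,0],[1,0,0,-0.004,0],[1,0,0,-0.004,0]]'
python3 -m jog '[[1,0,0,-0.005,0],[1,0,0,-0.008,0],[1,0,0,-0.01,0],[1,0,0,-0.01,0],[1,0,0,0,0]]'
```

```text
clock: 6.97
tcp_pos: [0.657, 0.0484, 0.2601]
orientation: [-0.001, -0.058, 0.998, 0.0]
wrist_force: [1.5, -1.0, -7.7]
finger_gap: 0.0133
grip_force: 69.5
clock: 7.3
tcp_pos: [0.6573, 0.0481, 0.2714]
orientation: [-0.0, -0.058, 0.998, -0.0]
wrist_force: [0.3, -0.5, -2.5]
finger_gap: 0.0134
grip_force: 69.9
clock: 7.63
tcp_pos: [0.6575, 0.0486, 0.2867]
orientation: [0.001, -0.058, 0.998, 0.0]
wrist_force: [-0.6, 1.0, -0.5]
finger_gap: 0.0133
grip_force: 70.3
clock: 8.05
tcp_pos: [0.658, 0.0484, 0.3213]
orientation: [0.002, -0.058, 0.998, -0.0]
wrist_force: [0.7, 0.5, 0.4]
finger_gap: 0.0134
grip_force: 70.3
```

The clip came off at under 10 N and is in the grip. Now I'll refine the tray and spare positions and lift for the transfer.

```bash

python3 -m jog '[[1,0,0,-0.03,0],[1,0,0,-0.03,0],[1,0,0,0,0]]'
python3 - <<'E'
from h import *
s=ld('pics/scene0.npz');t=ld('pics/top0.npz')
S=np.array([plane(s,u,v,.025) for u,v in [(206.9,233.8),(268.1,216.6),(278.1,251.6),(214.7,270.6)]])[:,:2]
T=np.array([plane(t,u,v,.025) for u,v in [(413.1,249.1),(360,245.1),(363.4,210.6),(418,217.7)]])[:,:2]
for Q in (S,T): print(Q.round(3).tolist(),'c',Q.mean(0).round(4),'sides',np.linalg.norm(Q-np.roll(Q,-1,0),axis=1).round(3),'yang',np.degrees(np.arctan2(*( (Q[1]+Q[2]-Q[0]-Q[3])[::-1]))).round(1))
for n,us,ut in [('spA',(261.3,239.3),(372,227)),('spB',(222.8,248.8),(401,233))]: print(n,plane(s,*us,.012)[:2].round(3),plane(t,*ut,.012)[:2].round(3))
for n,us,ut,z in [('beaker',(327,220),(322.9,207.4),.07),('stop',(296,234),(346,215),.05)]: print(n,plane(s,*us,z)[:2].round(3),plane(t,*ut,z)[:2].round(3))
c=snap('scene','pics/s3.png')
cv2.imwrite('pics/c5.png',cv2.resize(c['img'][170:280,300:420,::-1],(600,550),interpolation=cv2.INTER_CUBIC))
E
```

```text
clock: 8.3
tcp_pos: [0.658, 0.0484, 0.3843]
orientation: [0.004, -0.058, 0.998, -0.0]
wrist_force: [-0.6, 0.9, 0.9]
finger_gap: 0.0131
grip_force: 70.4
[[0.348, -0.283], [0.362, -0.105], [0.479, -0.116], [0.466, -0.292]] c [ 0.4137 -0.1989] sides [0.179 0.118 0.176 0.118] yang 85.5
[[0.345, -0.295], [0.354, -0.109], [0.475, -0.118], [0.455, -0.311]] c [ 0.4072 -0.2081] sides [0.186 0.122 0.193 0.112] yang 85.7
spA [ 0.418 -0.146] [ 0.418 -0.151]
spB [ 0.404 -0.255] [ 0.4   -0.254]
beaker [0.464 0.037] [0.481 0.024]
stop [ 0.461 -0.055] [ 0.457 -0.056]
```

View pics/c5.png

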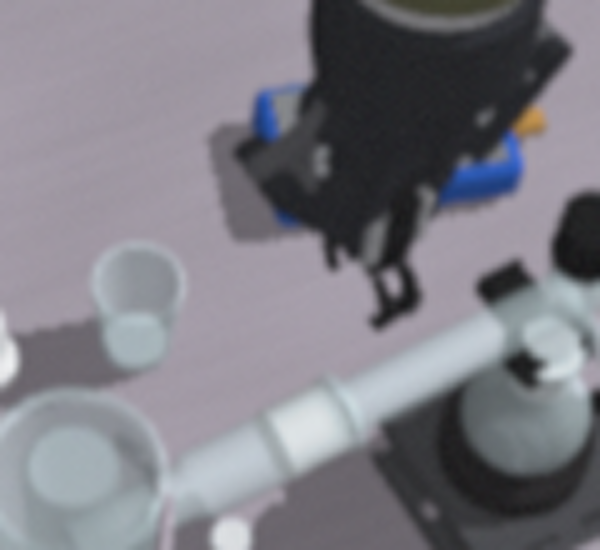

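The clip is in the gripper at crop (395,290) and the glass line is undisturbed. The tray centre is about (0.411, -0.201), its y axis at 85.5°, and the gap between the spares is about 61 mm. I'll move there and turn by -79°.

```bash

python3 -m jog '[[1,0.0255,-0.0222,0,0],[1,0.0255,-0.0222,0,0],[1,0.0255,-0.0222,0,0],[1,0.0255,-0.0222,0,0],[1,0.0255,-0.0222,0,0]]' >/dev/null
python3 -m jog '[[1,0.0255,-0.0222,0,0],[1,0.0255,-0.0222,0,0],[1,0.0255,-0.0222,0,0],[1,0.0255,-0.0222,0,0],[1,0.0255,-0.0222,0,0]]'
python3 -m jog '[[1,0,0,0,-7.1],[1,0,0,0,-7.1],[1,0,0,0,-7.1],[1,0,0,0,-7.1],[1,0,0,0,-7.1]]' >/dev/null
python3 -m jog '[[1,0,0,0,-7.1],[1,0,0,0,-7.1],[1,0,0,0,-7.1],[1,0,0,0,-7.1],[1,0,0,0,-7.1]]' >/dev/null
python3 -m jog '[[1,0,0,0,-7.1],[1,0,0,0.04,0],[1,0,0,0.04,0],[1,0,0,0.04,0],[1,0,0,0.04,0]]'
python3 -m jog '[[1,0,0,0.04,0],[1,0,0,0.03,0],[1,0,0,0,0],[1,0,0,0,0]]'
sed -i 's/np.arctan2(-s/np.arctan2(-s/' avg.py; python3 avg.py
```

```text
clock: 9.18
tcp_pos: [0.4283, -0.2024, 0.3774]
orientation: [-0.0, -0.058, 0.998, 0.0]
wrist_force: [-0.4, -0.7, 0.8]
finger_gap: 0.0134
grip_force: 70.4
clock: 10.43
tcp_pos: [0.4293, -0.2013, 0.216]
orientation: [0.0, -0.674, 0.739, -0.0]
wrist_force: [-0.2, -0.9, -0.8]
finger_gap: 0.0133
grip_force: 70.4
clock: 10.77
tcp_pos: [0.4283, -0.2006, 0.1468]
orientation: [-0.0, -0.674, 0.739, 0.002]
wrist_force: [0.5, 0.3, 0.6]
finger_gap: 0.0133
grip_force: 70.4
[ 4.310000e-01 -2.025000e-01  1.502000e-01  1.747859e+02] [0.0005 0.0004 0.0006 0.0019] [-0.05 -0.18  0.09] 0.013652745825978554 70.35334467887878 11.0667
```

```bash

python3 -m jog '[[1,0,0,0.03,0],[1,0,0,0.03,0],[1,0,0,0.01,0],[1,0,0,0,0],[1,0,0,0,0]]'
python3 - <<'E'
from h import *
c=snap('scene','pics/s4.png')
cv2.imwrite('pics/c6.png',cv2.resize(c['img'][180:290,190:320,::-1],(650,550),interpolation=cv2.INTER_CUBIC))
E
```

```text
clock: 11.48
tcp_pos: [0.43, -0.2018, 0.0789]
orientation: [0.0, -0.674, 0.739, 0.0]
wrist_force: [-0.0, -0.6, -0.2]
finger_gap: 0.0135
grip_force: 70.4
```

View pics/c6.png

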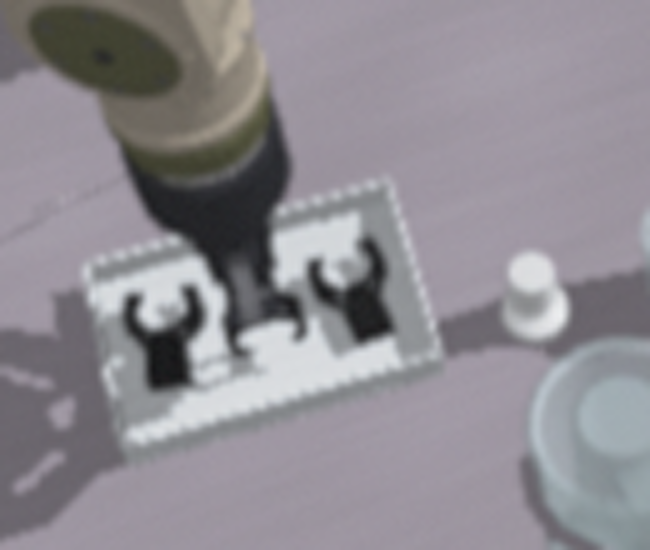

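The clip hangs between the two spares, with its plates at crop columns 232–305 and the spares' edges at about 200 and 310. That leaves clearance once it is lowered. I'll go down with a contact check.

```bash

python3 -m jog '[[1,0,0,0.012,0],[1,0,0,0.007,0],[1,0,0,0,0],[1,0,0,0,0]]'
python3 avg.py
python3 -m jog '[[1,0,0,0.002,0],[1,0,0,0,0],[1,0,0,0,0]]'
python3 avg.py
```

```text
clock: 11.87
tcp_pos: [0.4301, -0.2019, 0.0599]
orientation: [0.0, -0.674, 0.739, -0.0]
wrist_force: [-0.1, 0.0, 0.4]
finger_gap: 0.0132
grip_force: 70.4
[ 4.303000e-01 -2.020000e-01  5.990000e-02  1.747835e+02] [0.0001 0.     0.0001 0.0012] [ 0.11 -0.33 -0.26] 0.013529866336226364 70.35522937774658 12.1667
clock: 12.42
tcp_pos: [0.4298, -0.2017, 0.0571]
orientation: [0.0, -0.674, 0.739, 0.0]
wrist_force: [0.8, 0.1, -0.0]
finger_gap: 0.0134
grip_force: 70.4
[ 4.298000e-01 -2.017000e-01  5.720000e-02  1.747817e+02] [0.     0.     0.     0.0024] [-0.29 -0.08 -0.4 ] 0.01361769444000975 70.35523653030396 12.7167
```

```bash

python3 -m jog '[[1,0,0,0.001,0],[1,0,0,0,0],[1,0,0,0,0]]'; python3 avg.py
python3 -m jog '[[1,0,0,0.001,0],[1,0,0,0,0],[1,0,0,0,0]]'; python3 avg.py
```

```text
clock: 12.97
tcp_pos: [0.4298, -0.2017, 0.0562]
orientation: [0.0, -0.674, 0.739, 0.0]
wrist_force: [-0.2, 0.4, -0.2]
finger_gap: 0.0133
grip_force: 70.4
[ 4.299000e-01 -2.017000e-01  5.630000e-02  1.747839e+02] [0.    0.    0.    0.001] [ 0.05  0.   -0.15] 0.013409636998879065 70.35401344299316 13.2667
clock: 13.52
tcp_pos: [0.4298, -0.2017, 0.0552]
orientation: [0.0, -0.674, 0.739, 0.0]
wrist_force: [0.3, 0.5, 0.5]
finger_gap: 0.0133
grip_force: 70.4
[ 4.299000e-01 -2.017000e-01  5.530000e-02  1.747833e+02] [0.     0.     0.     0.0019] [-0.37  0.03 -0.05] 0.013400017169889502 70.35454273223877 13.8167
```

```bash

python3 -m jog '[[1,0,0,0.001,0],[1,0,0,0,0],[1,0,0,0,0]]'; python3 avg.py
python3 -m jog '[[1,0,0,0.001,0],[1,0,0,0,0],[1,0,0,0,0]]'; python3 avg.py
```

```text
clock: 14.07
tcp_pos: [0.4298, -0.2017, 0.0542]
orientation: [0.0, -0.674, 0.739, 0.0]
wrist_force: [-0.1, -0.1, 0.2]
finger_gap: 0.0131
grip_force: 70.4
[ 4.299000e-01 -2.017000e-01  5.430000e-02  1.747819e+02] [0.     0.     0.     0.0018] [-0.09  0.15 -0.36] 0.013389213815605042 70.35431385040283 14.3667
clock: 14.62
tcp_pos: [0.43, -0.2018, 0.0536]
orientation: [0.0, -0.674, 0.739, -0.0]
wrist_force: [-0.6, 0.8, 4.6]
finger_gap: 0.0134
grip_force: 71.0
[ 4.300000e-01 -2.019000e-01  5.360000e-02  1.747828e+02] [0.    0.    0.    0.001] [-0.76  0.34  5.22] 0.013422677868156816 71.10825777053833 14.9167
```

Contact is made. For more room when the clip tips over, I'll lift it 2 mm, shift it 12 mm away from the robot, set it down again and open part-way.

```bash

python3 -m jog '[[1,0,0,-0.003,0],[1,0,-0.012,0,0],[1,0,0,0,0],[1,0,0,0.0025,0],[1,0,0,0,0]]'
python3 -m jog '[[0.5,0,0,0,0],[0.3,0,0,0,0],[0.2,0,0,0,0],[0.0,0,0,0,0],[0.0,0,0,0,0]]' 20
python3 -m jog '[[0,0,0,0,0],[0,0,0,0,0],[0,0,0,0,0]]'
python3 - <<'E'
from h import *
c=snap('scene','pics/s5.png')
cv2.imwrite('pics/c7.png',cv2.resize(c['img'][180:290,190:320,::-1],(650,550),interpolation=cv2.INTER_CUBIC))
E
python3 avg.py
```

```text
clock: 15.33
tcp_pos: [0.4421, -0.2031, 0.0537]
orientation: [0.0, -0.674, 0.739, -0.0]
wrist_force: [0.3, -0.5, 1.5]
finger_gap: 0.0132
grip_force: 70.7
clock: 15.75
tcp_pos: [0.4415, -0.2027, 0.0536]
orientation: [-0.0, -0.674, 0.739, 0.0]
wrist_force: [-0.1, 0.6, -0.3]
finger_gap: 0.0427
grip_force: 0.0
clock: 16.0
tcp_pos: [0.4418, -0.2028, 0.0538]
orientation: [0.0, -0.674, 0.739, 0.0]
wrist_force: [-0.2, 0.8, -0.2]
finger_gap: 0.0429
grip_force: 0.0
[ 4.418000e-01 -2.028000e-01  5.380000e-02  1.747838e+02] [0.     0.     0.     0.0016] [ 0.18 -0.09  0.14] 0.04279503783980036 0.0 16.35
```

View pics/c7.png

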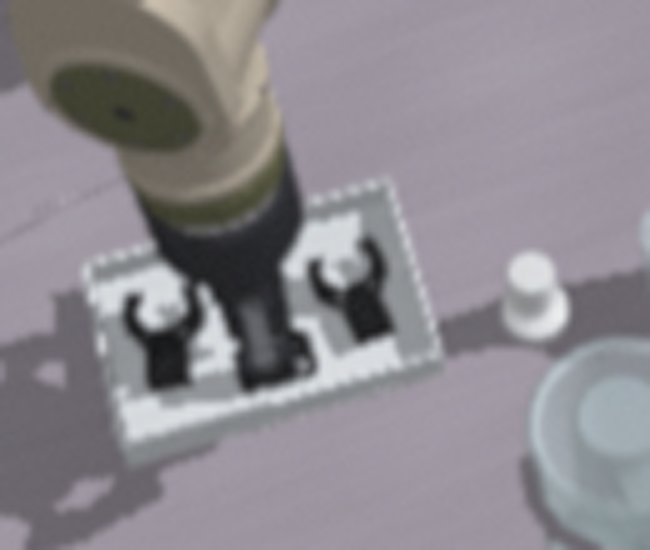

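The clip stands upright between the fingers, at crop (290,355). Now I'll tip it gently towards the robot with the far finger, give it room, then lift away.

```bash

python3 -m jog '[[0,0,0.008,0,0],[0,0,0.006,0,0],[0,0,0.005,0,0],[0,0,0.005,0,0],[0,0,0.005,0,0]]'
python3 -m jog '[[0,0,0.005,0,0],[0,0,0.004,0,0],[0,0,0,0,0],[0,0,0,0,0]]'
python3 -m jog '[[-0.4,0,0,-0.003,0],[-1,0,0,-0.003,0],[-1,0,0,-0.005,0],[-1,0,0,-0.01,0],[-1,0,0,-0.02,0]]'
python3 -m jog '[[-1,0,0,-0.04,0],[-1,0,0,-0.04,0],[-1,0,0,-0.04,0],[-1,0,0,-0.04,0],[-1,0,0,-0.04,0]]'
python3 -m jog '[[-1,0.035,0,0,0],[-1,0.035,0,0,0],[-1,0.035,0,0,0],[-1,0.035,0,0,0],[-1,0,0,0,0]]'
python3 - <<'E'
from h import *
c=snap('scene','pics/s6.png');d=snap('top','pics/t6.png')
a=cv2.resize(c['img'][200:290,190:380,::-1],(760,360),interpolation=cv2.INTER_CUBIC)
b=cv2.resize(d['img'][195:255,270:430,::-1],(640,240),interpolation=cv2.INTER_CUBIC)
b=cv2.copyMakeBorder(b,0,0,0,120,0)
cv2.imwrite('pics/c8.png',np.vstack([a,b]))
E
```

```text
clock: 16.77
tcp_pos: [0.4122, -0.2001, 0.0538]
orientation: [0.0, -0.674, 0.739, 0.0]
wrist_force: [-0.3, 0.2, 0.1]
finger_gap: 0.0431
grip_force: 0.0
clock: 17.1
tcp_pos: [0.4039, -0.1994, 0.0539]
orientation: [0.0, -0.674, 0.739, -0.0]
wrist_force: [-0.4, -0.7, 0.2]
finger_gap: 0.0425
grip_force: 0.0
clock: 17.52
tcp_pos: [0.403, -0.1985, 0.094]
orientation: [-0.0, -0.674, 0.739, 0.002]
wrist_force: [0.1, -0.3, 0.7]
finger_gap: 0.0855
grip_force: 0.0
clock: 17.93
tcp_pos: [0.4037, -0.1991, 0.2975]
orientation: [0.0, -0.674, 0.738, -0.0]
wrist_force: [1.4, -0.5, -0.1]
finger_gap: 0.0853
grip_force: 0.0
clock: 18.35
tcp_pos: [0.391, -0.3443, 0.2945]
orientation: [-0.001, -0.673, 0.74, -0.001]
wrist_force: [0.2, -0.7, 0.9]
finger_gap: 0.0855
grip_force: 0.0
```

View pics/c8.png

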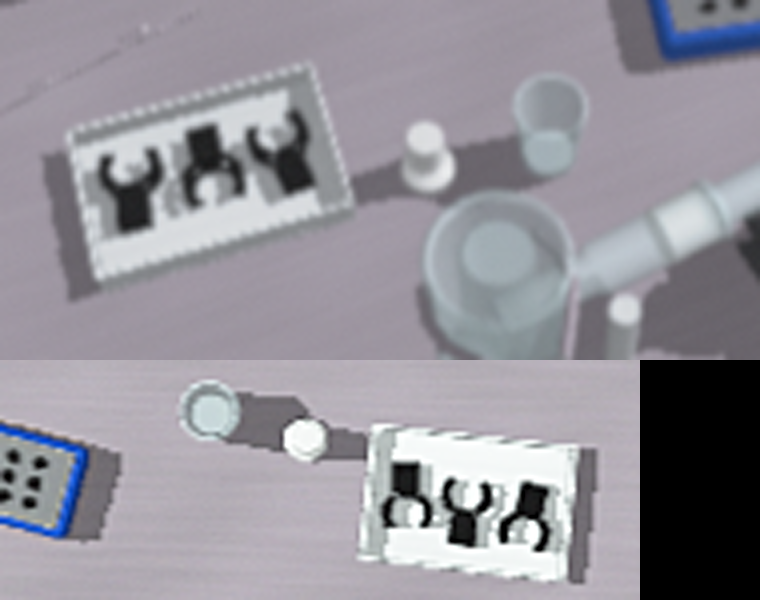

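The clip lies flat in the tray at crop (210,165), between the two spares and fully inside the walls. The spares, stopper, beaker and glass line have not moved and the arm is clear, so I'm handing in.

```bash
python3 -c "
from workcell import env
print(env.hand_in())"
```

```text
the job is handed in; nothing more can be done
None
```

The joint clip is off the level joint and lies flat in the tray between the two spare clips; in the last pictures the glassware and everything else in view stood where it was, and the job was handed in at about 18.5 s on the robot's clock (no verdict was returned).

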